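# Centre the weigh boats under the spout, slack taken up

## Robot

A 6-joint arm with a two-finger parallel gripper is mounted at the origin on a cart in front of the work surface, level with it; the furniture and walls round the work are solid. World frame = base frame: x ahead of the robot, y to its left, z up, the work surface at z = 0. Lengths are in m, angles in rad, forces in N, time in s.
With the tool pointing down it reaches from about 0.35 to 0.8 m from the base axis. Payload 7.3 kg.
Tool frame: the origin (TCP) lies between the finger pads; the fingertips stand 19 mm ahead of it and the grasp point (between the pads) is the TCP (manip.nose_length is the distance from the TCP to the fingertips, in m); z points along the fingers, y is the line along which they close (so a half turn about z gives the same grasp; the last joint's range is limited). The gripper opens to 85 mm and grips with 20 to 120 N. Pads are 22 mm wide; open, the fingers measure 114 mm over their backs; the gripper's body (76 mm by 85 mm) begins 54 mm behind the grasp point. The pads swing forward as they close: fully open they stand 13 mm farther back than shut.
Start: joints at [1.095, 0.342, 1.524, -0, 1.275, -0.146], TCP at [0.17, 0.497, 0.25] pointing down, gripper open.
Joint ranges: [-2.53, 2.53], [-0.77, 2.02], [0.04, 2.7], [-1, 4.14], [0.28, 2.66], [-3.11, 3.11]. Speed limits (rad/s): [2.57, 2.57, 3.14, 3.14, 3.14, 3.14].

## Interface

Orientations are given as a unit quaternion [x, y, z, w].
In Python, from cell import telemetry, read_camera, sign_off, manip gives the robot as it stands. The module is installed in compiled form; this text tells all that it offers.
- The arm moves only by the shell command python3 -m inch 'ROWS'. ROWS is a JSON object of lists of equal length, an entry for each row: "translation": the shift along the tool's x, y, z in cm, a list of three; "twist": the turn, a rotation vector about the tool's x, y, z in degrees, a list of three; "gripper": the gripper's target within -1 to 1 (fully open at 1, half-way at 0, shut at -1). A call has 1 to 5 rows; each row shifts and turns the commanded pose from where the row before left it, along the tool's axes as they then stand; what a row does not reach is not made up. A row lasts 1/12 s, in which the tool goes at most 41.7 mm and 7.16 degrees, less where a joint would pass 70% of its speed; a pose out of reach is approached as far as the arm can. A call with a gripper value outside its range is refused whole. The fingers move at their own pace and stop on an object; the grip force is fixed at half the most. Time passes only in rows, so rows that do not move let the fingers close. It gives the time, the measured TCP pose, the force, the opening and the grip force at its end, in the units of the state.
- telemetry.get_state(): the state, without advancing time (a new reading comes with each control period).
- read_camera(name): name is "scene" or "top" or "wrist"; returns a dict with "image" (480x640x3 uint8, blue, green, red), "camera_matrix" (3x3 intrinsics, pixels), "rvec" (rotation vector, rad) and "tvec" (3), from world to camera coordinates, as OpenCV has them; the wrist camera has in their place "tool_from_camera" (4x4, takes a point from camera to tool coordinates, whose origin is the TCP and whose axes are the flange's). Camera axes: x right, y down, z forward; pixel columns grow to the right and rows downward; lengths in m; the calibration is good to about 2 mm. A picture is of the moment at which its call begins: read the wrist's pose just before it. There is no depth.
- sign_off(): hands the job in; it is judged then, once.
The state is a dict: "clock": time; "qpos": joint angles; "joint_vel": joint speeds; "effort": joint torques, N m; "tcp_pos": TCP position; "tcp_rot": TCP orientation; "contact_force": force on the tool from outside, world axes, zero at the start; "ft_torque": the same for the moment, N m; "width": finger opening in m; "gripper_force": force on a finger pad.
Only numpy, scipy, OpenCV 4.12 (cv2) and the standard library are available. Lean on these libraries where they do the work, as an engineer would, in place of code of your own. Each camera call takes 0.05 s, during which the arm holds its last target. There are 200 camera calls.

## Task

The weigh boats on the positioning slide stand short of the filling spout. Turn the bar knob to wind them clearly past the spout, about 20 mm too far, then wind them back towards the knob until they are centred under it, so that the drive's slack is taken up in that direction. Move them only by the knob, and leave it so.

Things in the scene. Friction and masses are not known exactly. Their poses are not given: they have to be found in the camera images.
- knob_grip (a point): Black bar knob (52 x 13 mm, 75 to 107 mm above the worktop) on a silver disc (radius 30, top 76) on the grey box at the slide's left end; not the fixed round screw at the right end. Point: on its vertical axis, height 93; x along the bar. One grasp turns it up to 1.4 rad. Clockwise from above drives the carriage away, counterclockwise draws it back, 50 mm per rad; light (0.1 N m), stays put.
- slack (a joint): Where the knob stands in the slack of its drive, rad: -0.125 when it bears clockwise (driving the carriage away), +0.125 when it bears counterclockwise (drawing it back). In between, the knob turns and the carriage stands still. It starts between -0.12 and 0.
- carriage: Silver plate, 90 x 86 mm, sliding on two rods, with a stack of white square weigh boats (80 x 80 x 35 mm) fixed centrally on it. Origin: middle of the plate's upper face, 46 mm above the worktop, under the boats' centre. Its y axis lies along the slide and points to the knob. It starts 130 mm from the knob's axis and can go about 100 mm further away.
- spout (a point): Lower tip of the steel filling spout, a downward cone on an arm from a post behind the slide; tip 96 mm above the worktop, over the slide's middle line, 145 to 163 mm from the knob's axis. Axes parallel to the carriage's (y towards the knob). At the start the carriage stands 15 to 33 mm short of it, on the knob's side.

How it is judged:
By the outcome, as a careful person would: the job done as asked, in the order asked, and still so for the second after the job is handed in, with the robot touching nothing.
It also fails if it takes over 35 s, if anything falls off the work surface, if the arm or the gripper's body presses on something with over 40 N, if the wrist force passes 120 N, or if a joint passes its speed limit or range.

## Working session

There is one attempt and no reset: what is moved stays moved. The work goes in short steps, Python scripts to look and compute and a shell command to move; the robot and the scene stay as the last step left them, time stands still between calls to the robot, and variables do not carry over. Pictures are saved under pics/ and viewed, at most 10 in all, crops included, and the job is handed in when it is done.

```bash
mkdir -p pics
python3 - <<'E'
from cell import telemetry, read_camera, manip
import cv2,numpy as np
s=telemetry.get_state();print(s['clock'],s['tcp_pos'],s['tcp_rot'],s['width'])
for n in('scene','top'):
    c=read_camera(n);cv2.imwrite(f'pics/{n}.png',c['image']);print(n,c['camera_matrix'].tolist(),np.ravel(c['rvec']),np.ravel(c['tvec']))
E
```

```text
0.0 [0.16981949 0.49637742 0.24964526] [ 1.64150892e-01  9.86434942e-01 -7.24387284e-04 -2.53705291e-04] 0.08530264827565485
scene [[476.5546137627692, 0.0, 318.2180924657063], [0.0, 476.5546137627692, 247.29753027335167], [0.0, 0.0, 1.0]] [ 1.1823171  -1.93605358  1.2309593 ] [0.02167479 0.37939547 0.2944094 ]
top [[563.0099655126412, 0.0, 305.48026987641026], [0.0, 563.0099655126412, 235.8876989245731], [0.0, 0.0, 1.0]] [ 2.17790655 -2.12233497  0.15236582] [-0.29525253  0.60445411  0.88994449]
```

View pics/top.png

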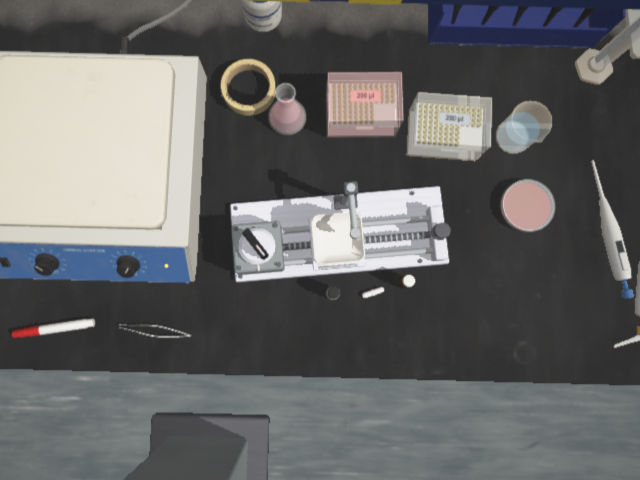

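View pics/scene.png

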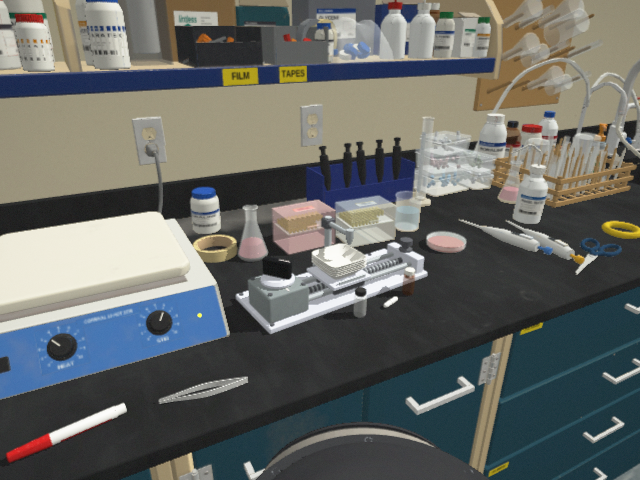

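The top view shows the knob at about (256,243), the boats at about (338,238), and the spout arm from (350,188) to a tip near (355,235). Next I'll measure these.

```bash
cat > h.py <<'E'
import cv2,numpy as np
from cell import telemetry, read_camera, manip
from scipy.spatial.transform import Rotation as R
def cast(c,uv,z):
    Rm=cv2.Rodrigues(np.array(c['rvec'],float))[0];t=np.ravel(c['tvec'])
    d=Rm.T@np.linalg.inv(c['camera_matrix'])@np.array([uv[0],uv[1],1.]);o=-Rm.T@t
    return o+d*(z-o[2])/d[2]
E
python3 - <<'E'
from h import *
c=read_camera('top');im=c['image'];g=im.max(2)
m=np.zeros_like(g);m[225:263,238:276]=(g[225:263,238:276]<60)*255
cs=cv2.findContours(m,cv2.RETR_EXTERNAL,cv2.CHAIN_APPROX_NONE)[0];k=max(cs,key=cv2.contourArea)
r=cv2.minAreaRect(k);b=cv2.boxPoints(r);print('knob',r,cast(c,r[0],.107));W=np.array([cast(c,p,.107) for p in b]);print(W)
for uv in [(231,205),(440,187),(449,264),(237,281)]:print('base',cast(c,uv,.01))
cv2.imwrite('pics/crop.png',cv2.resize(im[170:290,220:380],None,fx=5,fy=5,interpolation=cv2.INTER_CUBIC))
E
```

```text
knob ((254.8628387451172, 243.82476806640625), (33.24641036987305, 6.573955059051514), 51.95295715332031) [ 0.58852176 -0.20200881  0.107     ]
[[ 0.60518779 -0.18158201  0.107     ]
 [ 0.61171128 -0.1893058   0.107     ]
 [ 0.57194393 -0.2223275   0.107     ]
 [ 0.56550305 -0.21461826  0.107     ]]
base [ 0.66697337 -0.14954025  0.01      ]
base [ 0.70835327 -0.51109265  0.01      ]
base [ 0.57447511 -0.52542781  0.01      ]
base [ 0.53622978 -0.16545915  0.01      ]
```

View pics/crop.png

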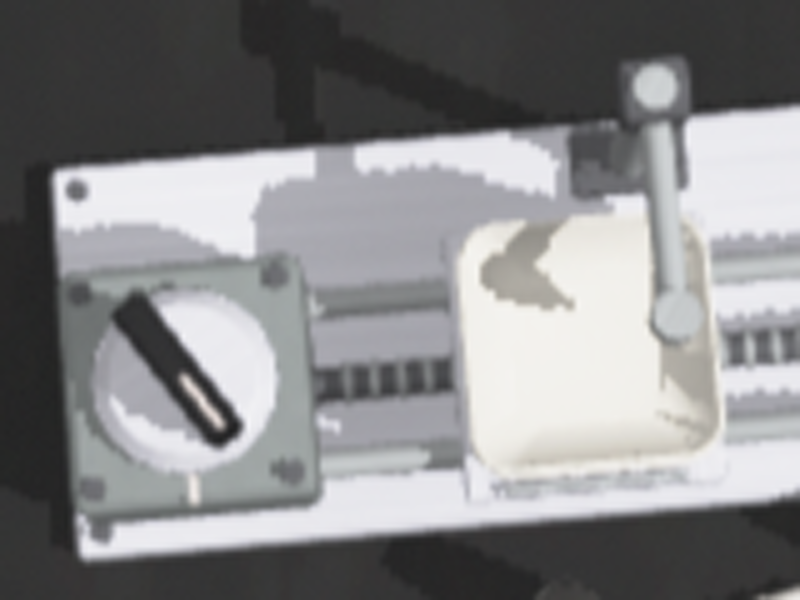

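The crop shows the bar running from (132,305) to (225,435), the cream boat rim spanning x 458–722, and the spout's top disc at (678,315). Next I'll locate the boat rim in top and the spout tip in scene.

Run:
```python
from h import *
c={n:read_camera(n) for n in('top','scene')}
cam=lambda c:-cv2.Rodrigues(np.array(c['rvec'],float))[0].T@np.ravel(c['tvec'])
for n in c: print(n,cam(c[n]))
im=c['top']['image'].astype(int)
m=((im[...,2]-im[...,0]>8)&(im[...,2]>120)).astype(np.uint8)*255
n=np.zeros_like(m);n[205:272,300:380]=m[205:272,300:380]
k=max(cv2.findContours(n,cv2.RETR_EXTERNAL,cv2.CHAIN_APPROX_NONE)[0],key=cv2.contourArea)
r=cv2.minAreaRect(cv2.convexHull(k));print(r)
P=np.array([cast(c['top'],p,.081) for p in cv2.boxPoints(r)]);print(P,P.mean(0),np.linalg.norm(P-np.roll(P,1,0),axis=1))
d=np.array([.110,-.994,0]);K=cast(c['top'],(255.7,244),.107);print('K',K,'dist',(P.mean(0)-K)@d)
for z in(.1,.15,.18):print('spout disc',z,(cast(c['top'],(355.6,233),z)-K)@d)
q,t=cast(c['top'],(246.4,231),.107),cast(c['top'],(265,257),.107);print('bar',np.degrees(np.arctan2(*(q-t)[[1,0]])),np.linalg.norm(q-t))
s=c['scene']['image'];cv2.imwrite('pics/s2.png',cv2.resize(s[205:325,235:395],None,fx=5,fy=5,interpolation=cv2.INTER_CUBIC))
```

```text
top [ 0.48244133 -0.27909519  0.96638308]
scene [-0.08169496  0.06911355  0.46865432]
((349.54559326171875, 247.9304656982422), (31.07210922241211, 62.14421844482422), 38.95590591430664)
[[ 0.56492776 -0.30022564  0.081     ]
 [ 0.64395919 -0.36087619  0.081     ]
 [ 0.61343708 -0.39969611  0.081     ]
 [ 0.5351433  -0.33885405  0.081     ]] [ 0.58936683 -0.349913    0.081     ] [0.04877774 0.09962156 0.04938204 0.09915479]
K [ 0.58828394 -0.20330551  0.107     ] dist 0.14584695916332474
spout disc 0.1 0.1555354653675036
spout disc 0.15 0.15023508429592888
spout disc 0.18 0.14705485565298412
bar 37.3003914118875 0.049678046916180406
```

View pics/s2.png

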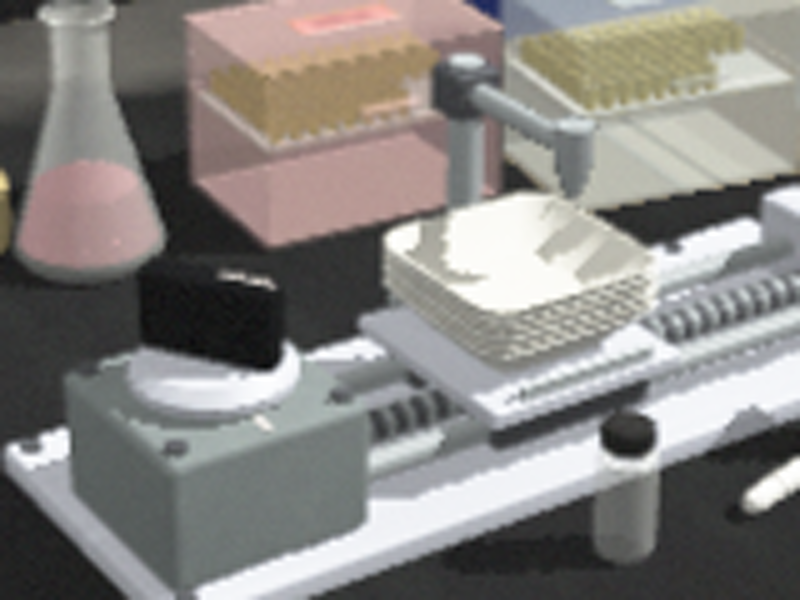

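The scene crop shows the spout tip at (571,203), which is full-image (349,245.6), with the knob and boats as expected. The grasp is clear, so I'll move over the knob.

```bash
python3 - <<'E'
from h import *
c={n:read_camera(n) for n in('top','scene')}
d=np.array([.110,-.994,0]);K=np.array([.5883,-.2033,0])
print('tip',cast(c['scene'],(349.2,245.6),.096),(cast(c['scene'],(349.2,245.6),.096)-K)@d)
print('disc',[(cast(c['top'],(355.6,233),z)-K)@d for z in (.12,.13,.14)])
print('boat',(cast(c['top'],(338,238.4),.081)-K)@d)
E
python3 -m inch '{"translation":[[-2.5,-2.1,0],[-2.5,-2.1,0],[-2.5,-2.1,0],[-2.5,-2.1,0],[-2.5,-2.1,0]],"twist":[[0,0,0],[0,0,0],[0,0,0],[0,0,0],[0,0,0]],"gripper":[1,1,1,1,1]}' 
python3 -m inch '{"translation":[[-2.5,-2.1,0],[-2.5,-2.1,0],[-2.5,-2.1,0],[-2.5,-2.1,0],[-2.5,-2.1,0]],"twist":[[0,0,0],[0,0,0],[0,0,0],[0,0,0],[0,0,0]],"gripper":[1,1,1,1,1]}' >/dev/null
python3 -m inch '{"translation":[[-2.5,-2.1,0],[-2.5,-2.1,0],[-2.5,-2.1,0],[-2.5,-2.1,0],[-2.5,-2.1,0]],"twist":[[0,0,0],[0,0,0],[0,0,0],[0,0,0],[0,0,0]],"gripper":[1,1,1,1,1]}' >/dev/null
python3 -m inch '{"translation":[[-2.5,-2.1,0],[-2.5,-2.1,0],[-2.5,-2.1,0],[-2.5,-2.1,0],[-2.5,-2.1,0]],"twist":[[0,0,0],[0,0,0],[0,0,0],[0,0,0],[0,0,0]],"gripper":[1,1,1,1,1]}' >/dev/null
python3 -m inch '{"translation":[[-2.5,-2.1,0],[-2.5,-2.1,0],[-2.5,-2.1,0],[-2.5,-2.1,0],[-2.5,-2.1,0]],"twist":[[0,0,0],[0,0,0],[0,0,0],[0,0,0],[0,0,0]],"gripper":[1,1,1,1,1]}'
```

```text
tip [ 0.59959434 -0.34961442  0.096     ] 0.14667891280084847
disc [np.float64(0.15341902411328104), np.float64(0.15235894789896612), np.float64(0.15129887168465117)]
boat 0.1288634698853667
clock: 0.77
tcp_pos: [0.2546, 0.3556, 0.2503]
tcp_rot: [0.164, 0.986, 0.0, 0.0]
contact_force: [0.5, 0.2, 0.2]
width: 0.0856
gripper_force: 0.0
clock: 2.43
tcp_pos: [0.5918, -0.2039, 0.2501]
tcp_rot: [0.164, 0.986, 0.0, -0.0]
contact_force: [0.7, 0.1, 0.3]
width: 0.0854
gripper_force: 0.0
```

```bash
python3 -m inch '{"translation":[[0,0,0],[0,0,0],[0,0,0],[0,0,0],[0,0,0]],"twist":[[0,0,7],[0,0,7],[0,0,7],[0,0,7],[0,0,7]],"gripper":[1,1,1,1,1]}' >/dev/null
python3 -m inch '{"translation":[[0,0,0],[0,0,0],[0,0,0],[0,0,0],[0,0,0]],"twist":[[0,0,7],[0,0,7],[0,0,7],[0,0,7],[0,0,7]],"gripper":[1,1,1,1,1]}' >/dev/null
python3 -m inch '{"translation":[[0,0,0],[0,0,0],[0,0,0],[0,0,0],[0,0,0]],"twist":[[0,0,7],[0,0,7],[0,0,7],[0,0,7],[0,0,7]],"gripper":[1,1,1,1,1]}' >/dev/null
python3 -m inch '{"translation":[[0,0,0],[0,0,0],[0,0,0],[0,0,0]],"twist":[[0,0,7],[0,0,7],[0,0,5],[0,0,0]],"gripper":[1,1,1,1]}'
python3 - <<'E'
from h import *
s=telemetry.get_state();c=read_camera('wrist');cv2.imwrite('pics/w1.png',c['image'])
r=R.from_quat(s['tcp_rot']).as_matrix();print(s['qpos'],s['tcp_pos'],r.round(3).tolist())
T=c['tool_from_camera'];print(T)
E
```

```text
clock: 4.02
tcp_pos: [0.5913, -0.2024, 0.2501]
tcp_rot: [0.949, 0.317, -0.0, -0.0]
contact_force: [-0.1, 0.2, -0.0]
width: 0.0855
gripper_force: 0.0
[-4.52401848e-01  5.29435600e-01  1.22538381e+00  8.57347484e-05
  1.38706562e+00  4.73879794e-01] [ 0.59126017 -0.20239161  0.25012088] [[0.799, 0.601, -0.0], [0.601, -0.799, 0.0], [-0.0, -0.0, -1.0]]
[[-1.54277302e-04 -9.54490749e-01 -2.98240483e-01  7.70278954e-02]
 [ 9.99999980e-01 -1.09688675e-04 -1.66243271e-04 -1.01296881e-04]
 [ 1.25964061e-04 -2.98240503e-01  9.54490747e-01 -1.23466942e-01]
 [ 0.00000000e+00  0.00000000e+00  0.00000000e+00  1.00000000e+00]]
```

View pics/w1.png

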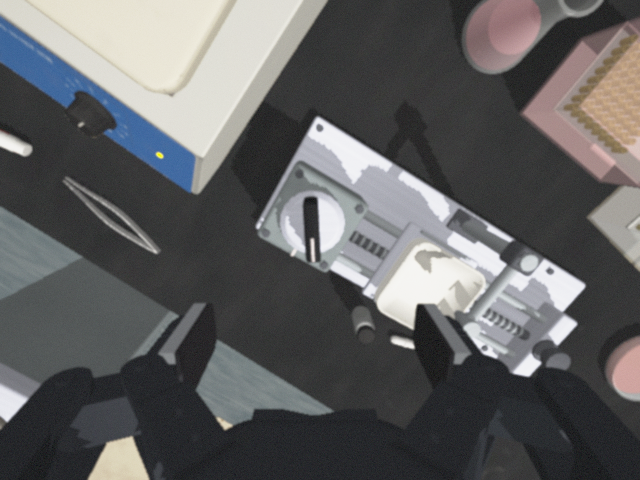

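The wrist view shows the bar from (311,198) to (313,262), nearly aligned with tool x. I'll refine the knob position and the spout.

```bash
cat >> h.py <<'E'
def wcast(s,c,uv,z):
    Rm=R.from_quat(s['tcp_rot']).as_matrix();T=np.array(c['tool_from_camera'])
    d=Rm@T[:3,:3]@np.linalg.inv(c['camera_matrix'])@np.array([uv[0],uv[1],1.]);o=np.array(s['tcp_pos'])+Rm@T[:3,3]
    return o+d*(z-o[2])/d[2]
E
python3 - <<'E'
from h import *
s=telemetry.get_state();c=read_camera('wrist');g=c['image'].max(2)
m=np.zeros_like(g);m[190:270,290:335]=(g[190:270,290:335]<60)*255
k=max(cv2.findContours(m,cv2.RETR_EXTERNAL,cv2.CHAIN_APPROX_NONE)[0],key=cv2.contourArea)
r=cv2.minAreaRect(k);x,y,w,h=cv2.boundingRect(k);print(r,(x,y,w,h))
a,b,e=[wcast(s,c,p,.107) for p in((311,y),(313,y+h),r[0])]
print('K',a,b,(a+b)/2,e,'ang',np.degrees(np.arctan2(*(a-b)[[1,0]])),np.linalg.norm(a-b))
sc=read_camera('scene');t=read_camera('top')
P,Q=cast(sc,(349.2,245.6),.05),cast(sc,(349.2,245.6),.1)
d=np.array([.110,-.994]);K=(a+b)[:2]/2;v=(P-Q)[:2]
print('mid',np.linalg.solve(np.c_[d,-v],Q[:2]-K))
for z in(.096,.12,.13,.14):print(z,cast(t,(355.6,233),z),cast(sc,(349.4,230),z))
E
```

```text
((310.9701232910156, 228.84226989746094), (62.07227325439453, 12.668737411499023), 87.39744567871094) (304, 198, 15, 63)
K [ 0.61375101 -0.18189515  0.107     ] [ 0.5724693 -0.2151391  0.107    ] [ 0.59311016 -0.19851712  0.107     ] [ 0.59363605 -0.19704348  0.107     ] ang 38.84430485418879 0.05300320609432033
mid [0.15880094 0.20016057]
0.096 [ 0.61101876 -0.35769049  0.096     ] [ 0.66245293 -0.38741507  0.096     ]
0.12 [ 0.60747336 -0.35552329  0.12      ] [ 0.61452769 -0.35801333  0.12      ]
0.13 [ 0.60599611 -0.3546203   0.13      ] [ 0.59455884 -0.3457626   0.13      ]
0.14 [ 0.60451885 -0.3537173   0.14      ] [ 0.57458998 -0.33351187  0.14      ]
```

```bash
python3 -m inch '{"translation":[[0,-0.2,3],[0,0,3],[0,0,0]],"twist":[[0,0,-1.2],[0,0,0],[0,0,0]],"gripper":[1,1,1]}'
python3 - <<'E'
from h import *
s=telemetry.get_state();c=read_camera('wrist');im=c['image'];cv2.imwrite('pics/w2.png',im)
t=read_camera('top');print(c['camera_matrix'][0].tolist(),cast(t,(257,246),.076),s['tcp_pos'])
E
```

```text
clock: 4.47
tcp_pos: [0.5873, -0.1994, 0.1845]
tcp_rot: [0.944, 0.329, -0.004, -0.004]
contact_force: [-1.5, 0.1, -1.1]
width: 0.0853
gripper_force: 0.0
[340.23996895054864, 0.0, 314.21848579243004] [ 0.58894862 -0.20276159  0.076     ] [ 0.58735    -0.19944378  0.18452057]
```

View pics/w2.png

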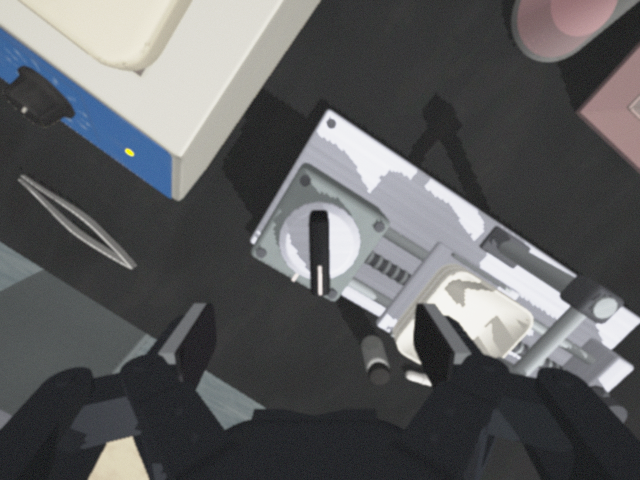

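Wrist view 2: the disc spans x 279–360 and y 203–283, and the bar runs from (318,211) to (320,295).

Run:
```python
from h import *
s=telemetry.get_state();c=read_camera('wrist');Rm=R.from_quat(s['tcp_rot']).as_matrix()
print(s['tcp_pos'],np.degrees(np.arctan2(Rm[1,0],Rm[0,0])))
for uv,z in(((319.5,243),.076),((318,212),.107),((320,295),.107)):
    P=wcast(s,c,uv,z);print(P,(Rm.T@(P-s['tcp_pos'])))
P=np.array([.5885,-.203,.1]);print((Rm.T@(P-s['tcp_pos'])))
```

```text
[ 0.58980445 -0.20068997  0.18997374] 38.35052572228582
[ 0.5936884 -0.2021084  0.076    ] [0.00226576 0.00374197 0.11396479]
[ 0.61622854 -0.18241705  0.107     ] [0.03213311 0.00222512 0.08294146]
[ 0.57283196 -0.21868391  0.107     ] [-0.02440227  0.00374044  0.08298811]
[-0.0023774   0.00117568  0.08997376]
```

```bash
python3 -m inch '{"translation":[[0,0.2,3],[0,0,3],[0,0,3.1],[0,0,0]],"twist":[[0,0,-1],[0,0,0],[0,0,0],[0,0,0]],"gripper":[1,1,1,1]}'
python3 -m inch '{"translation":[[0,0,0],[0,0,0],[0,0,0],[0,0,0],[0,0,0]],"twist":[[0,0,0],[0,0,0],[0,0,0],[0,0,0],[0,0,0]],"gripper":[-1,-1,-1,-1,-1]}'
python3 -m inch '{"translation":[[0,0,0],[0,0,0],[0,0,0],[0,0,0],[0,0,0]],"twist":[[0,0,0],[0,0,0],[0,0,0],[0,0,0],[0,0,0]],"gripper":[-1,-1,-1,-1,-1]}'
```

```text
clock: 4.95
tcp_pos: [0.5894, -0.2015, 0.0956]
tcp_rot: [0.942, 0.336, -0.002, -0.003]
contact_force: [-1.0, 1.5, -0.4]
width: 0.0857
gripper_force: 0.0
clock: 5.37
tcp_pos: [0.5921, -0.2027, 0.1011]
tcp_rot: [0.942, 0.336, 0.001, 0.001]
contact_force: [0.4, -0.3, 0.2]
width: 0.0256
gripper_force: 0.0
clock: 5.78
tcp_pos: [0.5904, -0.2007, 0.1007]
tcp_rot: [0.942, 0.336, -0.001, -0.001]
contact_force: [-6.6, 6.6, 10.9]
width: 0.0119
gripper_force: 59.4
```

```bash
python3 -m inch '{"translation":[[0,0,0],[0,0,0],[0,0,0],[0,0,0],[0,0,0]],"twist":[[0,0,4],[0,0,4],[0,0,4],[0,0,4],[0,0,4]],"gripper":[-1,-1,-1,-1,-1]}'
python3 -m inch '{"translation":[[0,0,0],[0,0,0],[0,0,0],[0,0,0],[0,0,0]],"twist":[[0,0,4],[0,0,4],[0,0,4],[0,0,4],[0,0,4]],"gripper":[-1,-1,-1,-1,-1]}'
python3 -m inch '{"translation":[[0,0,0],[0,0,0],[0,0,0],[0,0,0]],"twist":[[0,0,4],[0,0,0],[0,0,0],[0,0,0]],"gripper":[-1,-1,-1,-1]}'
python3 - <<'E'
from h import *
t=read_camera('top');s=read_camera('scene')
cv2.imwrite('pics/t3.png',np.vstack([cv2.resize(t['image'][175:285,225:385],None,fx=4,fy=4,interpolation=cv2.INTER_CUBIC)[:290],cv2.resize(s['image'][210:285,240:400],None,fx=4,fy=4,interpolation=cv2.INTER_CUBIC)]))
E
```

```text
clock: 6.2
tcp_pos: [0.5903, -0.2007, 0.1007]
tcp_rot: [0.986, 0.166, -0.001, -0.001]
contact_force: [-7.3, 6.9, 10.5]
width: 0.0119
gripper_force: 59.4
clock: 6.62
tcp_pos: [0.5903, -0.2007, 0.1007]
tcp_rot: [1.0, -0.007, -0.001, -0.001]
contact_force: [-6.4, 7.0, 10.2]
width: 0.0119
gripper_force: 59.4
clock: 6.95
tcp_pos: [0.5903, -0.2007, 0.1007]
tcp_rot: [0.999, -0.041, -0.001, -0.001]
contact_force: [-7.5, 5.8, 10.1]
width: 0.0122
gripper_force: 59.5
```

View pics/t3.png

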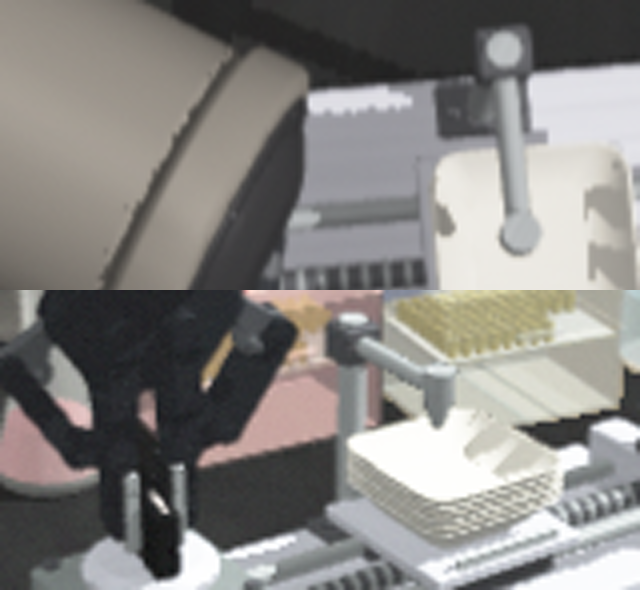

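The top half shows the rim left edge at crop x 437, the right edge near 637, and the spout disc at (520,230). The boats have moved about 33 mm and are about 10 mm past the spout. I'll turn 12° more, then measure.

```bash
python3 -m inch '{"translation":[[0,0,0],[0,0,0],[0,0,0],[0,0,0],[0,0,0]],"twist":[[0,0,4],[0,0,4],[0,0,4],[0,0,0],[0,0,0]],"gripper":[-1,-1,-1,-1,-1]}'
cat >> h.py <<'E'
def rel(save=None):
    t=read_camera('top');s=read_camera('scene')
    if save: cv2.imwrite(save,np.vstack([cv2.resize(t['image'][195:275,285:415],None,fx=6,fy=6,interpolation=cv2.INTER_CUBIC)[:300],cv2.resize(s['image'][212:262,290:420],None,fx=6,fy=6,interpolation=cv2.INTER_CUBIC)]))
    return t,s
E
python3 - <<'E'
from h import *
t,s=rel('pics/t4.png')
im=t['image'].astype(int)
for v in(222,226,228): print(v,[(u,(im[v,u,2]-im[v,u,0]),im[v,u].tolist()[2]) for u in list(range(338,350))+list(range(386,400))])
E
```

```text
clock: 7.47
tcp_pos: [0.5903, -0.2007, 0.1007]
tcp_rot: [0.989, -0.145, -0.001, -0.001]
contact_force: [-6.5, 6.9, 12.1]
width: 0.0118
gripper_force: 59.5
222 [(338, np.int64(-1), 160), (339, np.int64(12), 197), (340, np.int64(9), 229), (341, np.int64(8), 233), (342, np.int64(8), 235), (343, np.int64(8), 236), (344, np.int64(9), 237), (345, np.int64(9), 237), (346, np.int64(8), 236), (347, np.int64(9), 236), (348, np.int64(9), 235), (349, np.int64(9), 230), (386, np.int64(11), 170), (387, np.int64(12), 164), (388, np.int64(12), 179), (389, np.int64(7), 226), (390, np.int64(-2), 188), (391, np.int64(-4), 179), (392, np.int64(-4), 178), (393, np.int64(-5), 176), (394, np.int64(-6), 175), (395, np.int64(-5), 175), (396, np.int64(-4), 174), (397, np.int64(-4), 172), (398, np.int64(-3), 171), (399, np.int64(-4), 169)]
226 [(338, np.int64(-4), 159), (339, np.int64(9), 187), (340, np.int64(10), 228), (341, np.int64(9), 234), (342, np.int64(9), 235), (343, np.int64(8), 235), (344, np.int64(9), 236), (345, np.int64(9), 237), (346, np.int64(8), 237), (347, np.int64(9), 237), (348, np.int64(8),
[... 365 characters left out ...]
53), (399, np.int64(-6), 153)]
228 [(338, np.int64(-5), 155), (339, np.int64(6), 165), (340, np.int64(13), 204), (341, np.int64(9), 232), (342, np.int64(9), 235), (343, np.int64(9), 236), (344, np.int64(9), 236), (345, np.int64(9), 237), (346, np.int64(7), 237), (347, np.int64(9), 238), (348, np.int64(8), 238), (349, np.int64(8), 237), (386, np.int64(11), 156), (387, np.int64(11), 156), (388, np.int64(11), 161), (389, np.int64(12), 204), (390, np.int64(1), 227), (391, np.int64(-5), 223), (392, np.int64(-5), 223), (393, np.int64(-5), 223), (394, np.int64(-5), 223), (395, np.int64(-6), 222), (396, np.int64(-6), 221), (397, np.int64(-6), 219), (398, np.int64(-9), 199), (399, np.int64(-7), 158)]
```

View pics/t4.png

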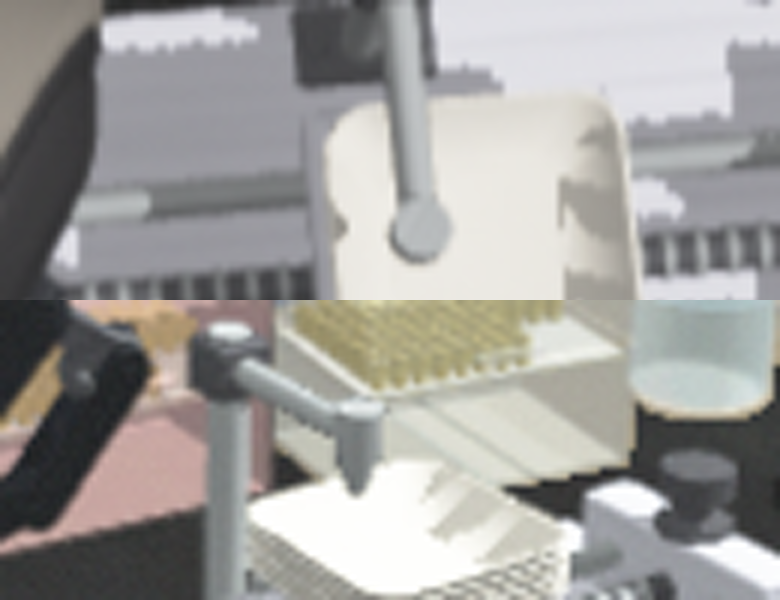

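The rim at row 222 spans 339–390 and the spout disc is at (355.2,233.5), so the boats are about 20 mm past the spout. Now winding back 30°, then I'll measure.

```bash
python3 -m inch '{"translation":[[0,0,0],[0,0,0],[0,0,0],[0,0,0],[0,0,0]],"twist":[[0,0,-4],[0,0,-4],[0,0,-4],[0,0,-4],[0,0,-4]],"gripper":[-1,-1,-1,-1,-1]}'
python3 -m inch '{"translation":[[0,0,0],[0,0,0],[0,0,0],[0,0,0],[0,0,0]],"twist":[[0,0,-4],[0,0,-4],[0,0,-2],[0,0,0],[0,0,0]],"gripper":[-1,-1,-1,-1,-1]}'
cat >> h.py <<'E'
def edge(t,v,lo,hi):
    im=t['image'].astype(float);p=(im[v,lo:hi,2]-im[v,lo:hi,0])>4
    return lo+np.flatnonzero(p)[[0,-1]]
def offset():
    t=read_camera('top');d=np.array([.110,-.994,0]);o=[]
    for v in range(218,229):
        e=edge(t,v,315,402);o.append(cast(t,(e.mean(),v),.081)@d);w=e[1]-e[0]
    im=t['image'];S=[cast(t,(355.4,233.2),z)@d for z in(.12,.13)]
    print('edges',e,'w',w,'boat',np.median(o),'spout',S,'past mm',[1e3*(np.median(o)-x) for x in S])
E
python3 - <<'E'
from h import *
offset()
E
```

```text
clock: 7.98
tcp_pos: [0.5903, -0.2007, 0.1007]
tcp_rot: [1.0, 0.031, -0.001, -0.001]
contact_force: [-6.6, 7.2, 10.1]
width: 0.0117
gripper_force: 59.4
clock: 8.4
tcp_pos: [0.5903, -0.2007, 0.1007]
tcp_rot: [0.993, 0.116, -0.001, -0.001]
contact_force: [-5.8, 6.9, 11.1]
width: 0.012
gripper_force: 59.4
edges [331 380] w 49 boat 0.4249668543485553 spout [np.float64(0.4198794992112171), np.float64(0.41882335413531174)] past mm [np.float64(5.087355137338212), np.float64(6.143500213243557)]
```

```bash
python3 -m inch '{"translation":[[0,0,0],[0,0,0],[0,0,0],[0,0,0]],"twist":[[0,0,-3],[0,0,-3],[0,0,0],[0,0,0]],"gripper":[-1,-1,-1,-1]}'
python3 - <<'E'
from h import *
offset();t,s=rel('pics/t5.png')
E
```

```text
clock: 8.78
tcp_pos: [0.5903, -0.2008, 0.1007]
tcp_rot: [0.986, 0.168, -0.001, -0.001]
contact_force: [-6.5, 6.4, 11.8]
width: 0.0121
gripper_force: 59.4
edges [327 377] w 50 boat 0.41987744439597086 spout [np.float64(0.4198794992112171), np.float64(0.41882335413531174)] past mm [np.float64(-0.002054815246232966), np.float64(1.054090260659113)]
```

View pics/t5.png

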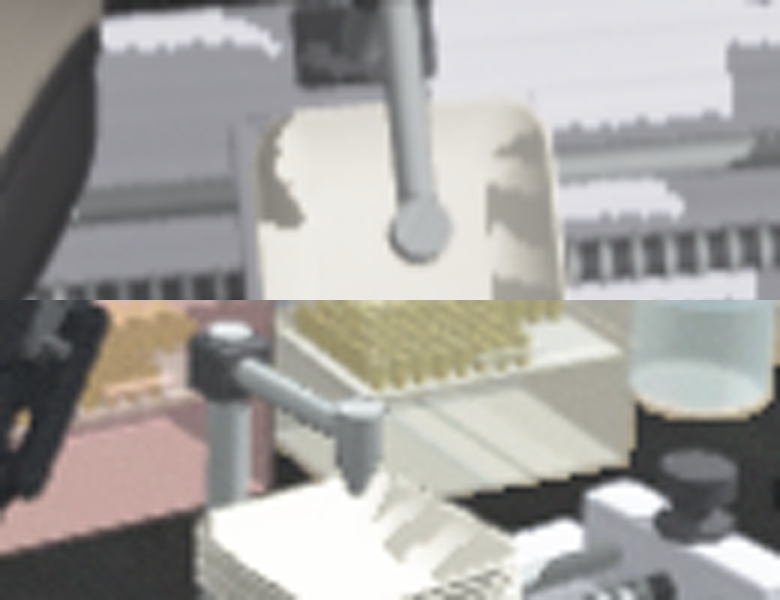

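The boats are now approximately centred in the top view: rim 258–560 against the disc at 421, before parallax. In the scene view the tip is at crop (357,492). I'll cross-check it there.

Run:
```python
from h import *
s=read_camera('scene');d=np.array([.110,-.994,0]);n=np.array([.994,.110,0]);P=d*.4199+n*.5626
pr=lambda X:cv2.projectPoints(np.array([X],float),np.array(s['rvec'],float),np.array(s['tvec'],float),s['camera_matrix'],None)[0].ravel()
z=np.array([0,0,1])
print('tip',pr(P+.096*z),'measured 349.5,244; per mm along d',pr(P+.096*z+.001*d)-pr(P+.096*z),'per mm lat',pr(P+.096*z+.001*n)-pr(P+.096*z))
for a in(-1,1):
  for b in(-1,1):print(a,b,pr(P+.081*z+.04*a*d+.04*b*n))
cv2.imwrite('pics/s6.png',cv2.resize(s['image'][215:295,300:400],None,fx=7,fy=7,interpolation=cv2.INTER_CUBIC))
```

```text
tip [350.32060651 243.81575113] measured 349.5,244; per mm along d [ 0.42851971 -0.12311003] per mm lat [-0.32455502 -0.18891711]
-1 -1 [345.66443494 264.64237692]
-1 1 [320.45790468 248.40426432]
1 -1 [380.31498645 253.80048167]
1 1 [353.97569859 238.94497109]
```

View pics/s6.png

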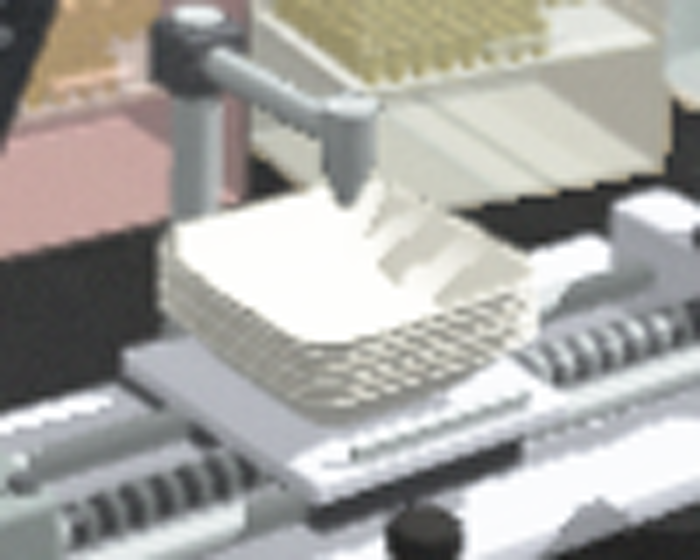

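Both views agree: 0 to 1 mm past the spout. One last 0.5° winding back, then release and lift.

```bash
python3 -m inch '{"translation":[[0,0,0],[0,0,0],[0,0,0]],"twist":[[0,0,-0.5],[0,0,0],[0,0,0]],"gripper":[-1,-1,-1]}'
python3 -m inch '{"translation":[[0,0,0],[0,0,0],[0,0,0],[0,0,0],[0,0,0]],"twist":[[0,0,0],[0,0,0],[0,0,0],[0,0,0],[0,0,0]],"gripper":[1,1,1,1,1]}'
python3 -m inch '{"translation":[[0,0,0],[0,0,-1],[0,0,-2],[0,0,-3],[0,0,-3]],"twist":[[0,0,0],[0,0,0],[0,0,0],[0,0,0],[0,0,0]],"gripper":[1,1,1,1,1]}'
python3 -m inch '{"translation":[[0,0,-3],[0,0,-2],[0,0,0],[0,0,0],[0,0,0]],"twist":[[0,0,0],[0,0,0],[0,0,0],[0,0,0],[0,0,0]],"gripper":[1,1,1,1,1]}'
python3 - <<'E'
from h import *
offset()
s=telemetry.get_state();c=read_camera('wrist');g=c['image'].max(2)
m=np.zeros_like(g);m[160:290,270:370]=(g[160:290,270:370]<60)*255
k=max(cv2.findContours(m,cv2.RETR_EXTERNAL,cv2.CHAIN_APPROX_NONE)[0],key=cv2.contourArea);print(cv2.minAreaRect(k))
E
```

```text
clock: 9.23
tcp_pos: [0.5903, -0.2008, 0.1007]
tcp_rot: [0.985, 0.172, -0.001, -0.001]
contact_force: [-7.1, 7.3, 11.3]
width: 0.0121
gripper_force: 59.4
clock: 9.65
tcp_pos: [0.5914, -0.2025, 0.0992]
tcp_rot: [0.985, 0.172, 0.0, 0.0]
contact_force: [-0.6, 0.3, -0.1]
width: 0.0719
gripper_force: 0.0
clock: 10.07
tcp_pos: [0.5909, -0.2022, 0.1903]
tcp_rot: [0.985, 0.172, -0.001, -0.0]
contact_force: [0.8, 0.2, -0.2]
width: 0.0856
gripper_force: 0.0
clock: 10.48
tcp_pos: [0.5909, -0.2022, 0.2388]
tcp_rot: [0.985, 0.172, -0.0, -0.0]
contact_force: [0.9, -0.3, 0.1]
width: 0.0855
gripper_force: 0.0
edges [327 377] w 50 boat 0.41985748641272197 spout [np.float64(0.4198794992112171), np.float64(0.41882335413531174)] past mm [np.float64(-0.022012798495119057), np.float64(1.0341322774102268)]
((319.5, 244.5), (89.0, 99.0), 90.0)
```

```bash
python3 -c "
from cell import sign_off;print(sign_off())"
```

```text
the job is handed in; nothing more can be done
None
```

I wound the boats about 20 mm past the spout by the knob, then back towards the knob until centred under it (0 to 1 mm past by camera), with the slack taken up that way; the gripper is clear and the job was handed in at about 10.5 s.

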